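# Return the labelling supplies to their footprint plates

### The job

Tidy the labelling station: stand the white bottle, the dropper bottle, the label roll and the stamp each upright on the white base plate whose dark footprint has its shape and size, centred on the footprint, with the stamp turned so that its base lines up with the rectangle (either way round). Leave the specimen cup standing where it is, and let go of everything at the end.

Things in the scene. Friction and masses are not known exactly. Their poses are not given: they have to be found in the camera images.
- white_bottle: White plastic bottle with a white screw cap, standing. Round, 47 mm diameter, 110 mm high over all; straight body up to about 75 mm, then a shoulder; the cap, 26 mm across, spans 97 to 110 mm. 85 g. Origin: centre of the underside, z up along its axis.
- dropper_bottle: Slim amber bottle with a dark dropper top, standing. Round, 33 mm diameter, 102 mm high over all; straight body up to about 60 mm, then a collar 24 mm and a rubber teat 12 mm across. 70 g. Origin: centre of the underside, z up along its axis.
- label_roll: White roll of labels, standing on its end. 64 mm diameter, 50 mm high, 110 g. Its bore is closed inside: grip it across the outside. Origin: centre of the underside, z up along its axis.
- date_stamp: Upright office stamp with a black base, a red shoulder and a black handle with a round knob, standing. Its base is a block 32 mm (own x) by 44 mm (own y), 44 mm high; above it a narrower rigid handle, about 27x28 mm at most, up to 92 mm. 70 g. The base can be gripped across its 32 mm. Origin: centre of the underside, z up.
- plate_bottle: Fixed white square base plate, 80x80 mm and 6 mm thick, lying on the table, with small steel screw heads at its corners and flush in the middle of its top a dark filled disc of 47 mm diameter, the footprint of the white bottle. Origin: centre of its underside; the top is 6 mm higher, z up, x and y along its edges.
- plate_dropper: Fixed white square base plate, 80x80 mm and 6 mm thick, lying on the table, with small steel screw heads at its corners and flush in the middle of its top a dark filled disc of 33 mm diameter, the smallest, the footprint of the dropper bottle. Origin: centre of its underside; the top is 6 mm higher, z up, x and y along its edges.
- plate_roll: Fixed white square base plate, 80x80 mm and 6 mm thick, lying on the table, with small steel screw heads at its corners and flush in the middle of its top a dark filled disc of 64 mm diameter, the largest, the footprint of the label roll. Origin: centre of its underside; the top is 6 mm higher, z up, x and y along its edges.
- plate_stamp: Fixed white square base plate, 80x80 mm and 6 mm thick, lying on the table, with small steel screw heads at its corners and flush in the middle of its top a dark filled rectangle, the footprint of the stamp's base. Origin: centre of its underside; the top is 6 mm higher, z up, x and y along its edges; the rectangle measures 32 mm along x and 44 mm along y.
- specimen_cup: Bystander: white specimen cup with an orange-yellow lid, 58 mm across the lid, 53 mm high, standing loose among the things. Not to be moved. Origin: centre of the underside, z up.
There are look-alikes about, which are no part of the job. What is shaped like the dropper_bottle but blue is not meant.

How it is judged:
By the outcome, as a careful person would: the job done as asked, in the order asked, and still so for the second after the job is handed in, with the robot touching nothing.
It also fails if it takes over 112 s, if anything falls off the work surface, if the arm or the gripper's body presses on something with over 40 N, if the wrist force passes 120 N, or if a joint passes its speed limit or range.

### The arm

A 6-joint arm with a two-finger parallel gripper is mounted at the origin on a cart in front of the work surface, level with it; the furniture and walls round the work are solid. World frame = base frame: x ahead of the robot, y to its left, z up, the work surface at z = 0. Lengths are in m, angles in rad, forces in N, time in s.
With the tool pointing down it reaches from about 0.225 to 0.725 m from the base axis. Payload 3.1 kg.
Tool frame: the origin (TCP) lies on the centre line of the jaws, within the pads' length; the fingertips stand 11 mm ahead of it and the grasp point (between the pads) lies 8 mm behind it; z points along the fingers, y is the line along which they close (so a half turn about z gives the same grasp; the last joint's range is limited). The gripper opens to 85 mm and grips with 20 to 120 N. Pads are 22 mm wide; open, the fingers measure 114 mm over their backs; the gripper's body (76 mm by 85 mm) begins 54 mm behind the grasp point. The pads swing forward as they close: fully open they stand 13 mm farther back than shut.
Start: joints at [-1.397, 0.048, 0.099, 1.622, 0, 1.443], TCP at [0.156, -0.501, 0.242] pointing down, gripper open.
Joint ranges: [-2.91, 2.91], [-0.99, 1.94], [-1.21, 1.42], [-2.12, 2.29], [-1.49, 1.47], [-3.14, 3.14]. Speed limits (rad/s): [2.79, 2.79, 3.14, 3.14, 3.14, 3.14].

### API

Orientations are given as a unit quaternion [w, x, y, z].
In Python, from workcell import ctrl gives the robot as it stands.
- The arm moves only by the tool play_rows, never from a script. Its argument "plan" is text: rows parted by semicolons, each of 7 numbers parted by spaces: the shift along the tool's x, y, z as a fraction of full scale, then the turn, a rotation vector about the tool's x, y, z as a fraction of full scale, then the closure, from 0 (fully open) to 1 (shut). In form: dx dy dz rx ry rz claw; .... A call has 1 to 5 rows; each row shifts and turns the commanded pose from where the row before left it, along the tool's axes as they then stand; what a row does not reach is not made up. Full scale, the value 1, is 40 mm for a shift and 0.12 rad for a turn. A row lasts 1/8 s, in which the tool goes at most 62.5 mm and 10.7 degrees, less where a joint would pass 70% of its speed; a pose out of reach is approached as far as the arm can. A call with a number of a shift or a turn outside -1 to 1 is refused whole. A call with a gripper value outside its range is refused whole. The fingers move at their own pace and stop on an object; "grip_force" is the grip in N (left out, the last holds). Time passes only in rows, so rows that do not move let the fingers close. It gives the time, the measured TCP pose, the force, the opening and the grip force at its end, in the units of the state.
- ctrl.read_state(): the state, without advancing time (a new reading comes with each control period).
- ctrl.capture(name): name is "side" or "top" or "wrist"; returns a dict with "pixels" (384x512x3 uint8, blue, green, red), "fx", "fy", "cx", "cy" (pixels), "rvec" (rotation vector, rad) and "tvec" (3), from world to camera coordinates, as OpenCV has them. Camera axes: x right, y down, z forward; pixel columns grow to the right and rows downward; lengths in m; the calibration is good to about 2 mm. A picture is of the moment at which its call begins. There is no depth.
- ctrl.sign_off(): hands the job in; it is judged then, once.
The state is a dict: "time": time; "qpos": joint angles; "joint_vel": joint speeds; "joint_efforts": joint torques, N m; "tcp_pos": TCP position; "tool_rot": TCP orientation; "wrist_force": force on the tool from outside, world axes, zero at the start; "wrist_torque": the same for the moment, N m; "grip_width": finger opening in m; "finger_force": force on a finger pad.
Only numpy, scipy, OpenCV 4.12 (cv2) and the standard library are available. Lean on these libraries where they do the work, as an engineer would, in place of code of your own. Each camera call takes 0.05 s, during which the arm holds its last target. There are 200 camera calls.

## Working session

There is one attempt and no reset: what is moved stays moved. The work goes in short steps, Python scripts to look and compute and a tool call to move; the robot and the scene stay as the last step left them, time stands still between calls to the robot, and variables do not carry over. Pictures are saved under pics/ and viewed, at most 14 in all, crops included, and the job is handed in when it is done.

Besides the shell and the picture viewer there is one more tool, called after "Emit:" as name(argument=value, ...) on one line, values as JSON. play_rows: Moves the arm, as the interface text tells. Its arguments: {"type":"object","properties":{"plan":{"type":"string"},"grip_force":{"type":"number"}},"required":["plan"]}

```bash
mkdir -p pics; ls; python3 - <<'E'
from workcell import ctrl
import cv2
s=ctrl.read_state(); print({k:s[k] for k in('time','tcp_pos','tool_rot','grip_width')})
for n in('top','side'):
    c=ctrl.capture(n); cv2.imwrite(f'pics/{n}0.png',cv2.resize(c['pixels'],(800,600),interpolation=cv2.INTER_CUBIC)); print(n,[c[k] for k in('fx','fy','cx','cy','rvec','tvec')])
E
```

```text
pics
{'time': 0.0, 'tcp_pos': array([ 0.15593655, -0.50066087,  0.24110633]), 'tool_rot': array([-1.20867607e-03,  9.88633182e-01,  1.50342839e-01, -3.56409239e-05]), 'grip_width': 0.08553769634616461}
top [378.300359674694, 378.300359674694, 252.8658199692848, 186.82068667097943, array([ 2.17292603, -2.12252428,  0.17535397]), array([0.07827896, 0.47082263, 0.90830687])]
side [464.1398411715715, 464.1398411715715, 258.0542716223625, 193.74667797065305, array([ 0.68466306,  2.65210776, -1.10069535]), array([ 0.36671003, -0.19118624,  1.46644389])]
```

View pics/top0.png

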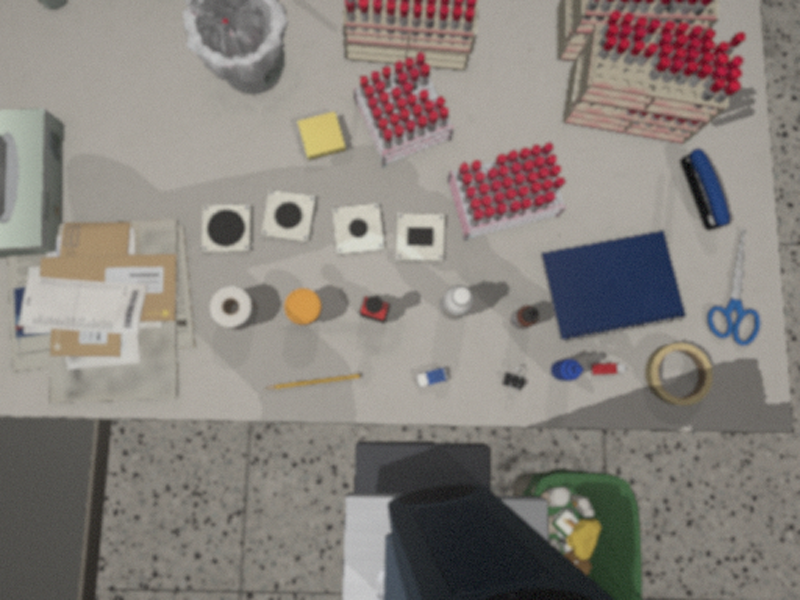

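View pics/side0.png

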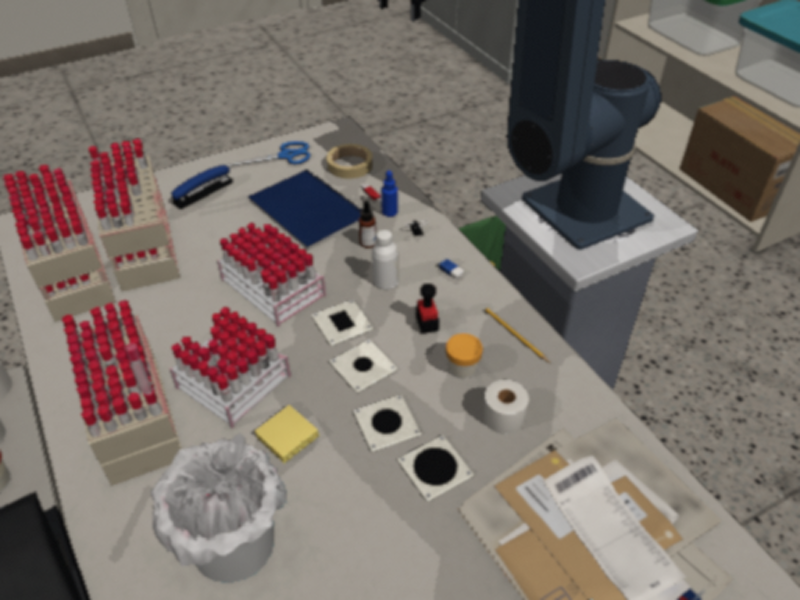

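The top view (800x600 px) shows the plates: roll (226,228), bottle (288,215), dropper (358,228) and stamp (420,237). It also shows the roll (231,307), cup (303,306), stamp (374,307) and white bottle (458,300). There are two dropper candidates: amber (527,316) and blue (567,370). The amber one fits the description, and I'll confirm it in an enlarged crop.

```bash
cat > h.py <<'E'
import numpy as np, cv2
from workcell import ctrl
def ray(c,uv,z):
    R=cv2.Rodrigues(np.asarray(c['rvec'],float))[0]; t=np.asarray(c['tvec'],float).ravel()
    uv=np.atleast_2d(uv).astype(float)
    d=np.c_[(uv[:,0]-c['cx'])/c['fx'],(uv[:,1]-c['cy'])/c['fy'],np.ones(len(uv))]@R
    o=-R.T@t
    return (o+d*((z-o[2])/d[:,2])[:,None])[:,:2]
def proj(c,P):
    K=np.array([[c['fx'],0,c['cx']],[0,c['fy'],c['cy']],[0,0,1.]])
    return cv2.projectPoints(np.atleast_2d(P).astype(float),np.asarray(c['rvec'],float),np.asarray(c['tvec'],float),K,None)[0][:,0]
def blob(mask,box):
    # biggest contour in the box x0,y0,x1,y1
    x0,y0,x1,y1=[int(v) for v in box]; m=np.zeros_like(mask); m[y0:y1,x0:x1]=mask[y0:y1,x0:x1]
    cs=cv2.findContours(m,cv2.RETR_EXTERNAL,cv2.CHAIN_APPROX_NONE)[0]
    return max(cs,key=cv2.contourArea)[:,0].astype(np.float32)
def circ(c,k,z):
    P=ray(c,k,z).astype(np.float32); (x,y),r=cv2.minEnclosingCircle(P)
    Q=cv2.minAreaRect(P*1000); return np.round([Q[0][0],Q[0][1],Q[1][0],Q[1][1],Q[2]],1)
E
python3 - <<'E'
from h import *
S=.64
c=ctrl.capture('top'); im=c['pixels']; g=cv2.cvtColor(im,cv2.COLOR_BGR2GRAY); hsv=cv2.cvtColor(im,cv2.COLOR_BGR2HSV)
sd=ctrl.capture('side'); gs=cv2.cvtColor(sd['pixels'],cv2.COLOR_BGR2GRAY); hs=cv2.cvtColor(sd['pixels'],cv2.COLOR_BGR2HSV)
b=lambda x,y,r:np.array([x-r,y-r,x+r,y+r])*S
dark=(g<115).astype(np.uint8)*255; ds=(gs<115).astype(np.uint8)*255
for n,t,s in(('roll',(226,228),(435,466)),('bottle',(288,215),(387,421)),('dropper',(358,228),(363,364)),('stamp',(420,237),(343,321))):
    print('plate',n,circ(c,blob(dark,b(*t,22)),.006),circ(sd,blob(ds,b(*s,28)),.006))
w=(g>185).astype(np.uint8)*255
print('levels',g[196,147],g[192,293],g[180,293],g[200,165])
print('roll',circ(c,blob(w,b(231,307,32)),.05))
print('cap',circ(c,blob((g>205).astype(np.uint8)*255,b(460,296,20)),.11))
red=((hsv[...,1]>120)&((hsv[...,0]<10)|(hsv[...,0]>170))).astype(np.uint8)*255
print('stamp red',circ(c,blob(red,b(374,307,22)),.044))
print('knob',circ(c,blob((g<70).astype(np.uint8)*255,b(374,303,14)),.092))
print('dropper',circ(c,blob((g<80).astype(np.uint8)*255,b(528,315,16)),.08))
org=((hsv[...,1]>150)&(hsv[...,0]>8)&(hsv[...,0]<25)).astype(np.uint8)*255
print('cup',circ(c,blob(org,b(303,306,25)),.053))
A=cv2.resize(im[170:260,120:400],None,fx=2.8,fy=2.8,interpolation=3); B=cv2.resize(sd['pixels'][100:280,190:350],None,fx=1.8,fy=1.8,interpolation=3)
D=cv2.resize(im[170:250,290:400],None,fx=4,fy=4,interpolation=3)
o=np.zeros((252+324,784,3),np.uint8); o[:252]=A; o[252:,:288]=B; o[252:252+320,300:740]=D; cv2.imwrite('pics/crop1.png',o)
E
```

```text
plate roll [575.4 373.9  56.3  60.    1.5] [573.1 373.8  61.9  60.4  60.5]
plate bottle [599.5 272.2  40.5  42.    1.5] [598.6 271.7  42.8  42.5  61. ]
plate dropper [579.7 153.8  26.9  26.1   1.7] [579.4 154.8  26.3  30.4  61. ]
plate stamp [568.9  50.3  26.8  39.4   1.5] [567.1  49.9  42.8  30.6  89.1]
levels 68 209 161 96
roll [437.8 348.   59.2  55.8   3.4]
cap [ 4.547e+02 -6.800e+00  1.400e+01  1.380e+01  4.000e-01]
stamp red [436.3 123.   39.2  22.9  87.3]
knob [441.3 121.8  21.6  21.5  46.3]
dropper [ 430.6 -112.6   28.5   29.    89.5]
cup [440.3 232.1  49.3  48.5   2.9]
```

View pics/crop1.png

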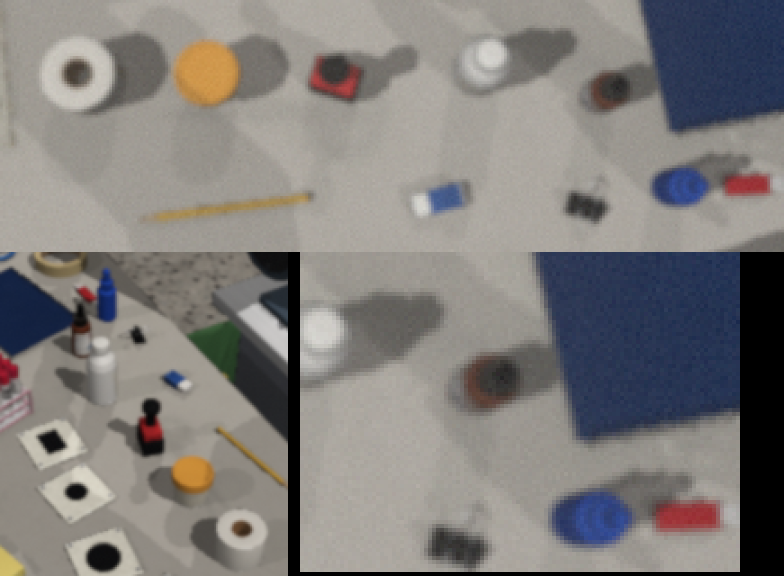

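The crop confirms it: amber bottle with dark teat at crop (490,382), blue look-alike at (590,518). The measured heights and sizes are plausible. First I turn the tool to yaw 90° (keeps q6 mid-range), then go over the dropper bottle.

Emit:
play_rows(plan="0 0 0 0 0 -1 0;0 0 0 0 0 -1 0;0 0 0 0 0 -1 0;0 0 0 0 0 -1 0;0 0 0 0 0 -1 0", grip_force=30)

```text
time: 0.82
tcp_pos: [0.156, -0.5011, 0.242]
tool_rot: [-0.0, 0.899, 0.438, 0.0]
wrist_force: [-0.0, 0.7, 0.4]
grip_width: 0.0857
finger_force: 0.0
```

Emit:
play_rows(plan="0 0 0 0 0 -1 0;0 0 0 0 0 -1 0;0 0 0 0 0 -1 0;0 0 0 0 0 -1 0;0 0 0 0 0 -1 0")

```text
time: 1.45
tcp_pos: [0.156, -0.5011, 0.242]
tool_rot: [-0.0, 0.73, 0.684, 0.0]
wrist_force: [0.2, 1.4, 0.2]
grip_width: 0.0852
finger_force: 0.0
```

Emit:
play_rows(plan="0 0 0 0 0 -0.57 0;1 0.7 0 0 0 0 0;1 0.7 0 0 0 0 0;1 0.7 0 0 0 0 0;1 0.7 0 0 0 0 0")

```text
time: 2.08
tcp_pos: [0.2687, -0.34, 0.2421]
tool_rot: [0.0, 0.708, 0.707, 0.0]
wrist_force: [0.9, 0.3, 0.3]
grip_width: 0.0856
finger_force: 0.0
```

Emit:
play_rows(plan="1 0.7 0 0 0 0 0;1 0.7 0 0 0 0 0;1 0.7 0 0 0 0 0;1 0.7 0 0 0 0 0;1 0.7 0 0 0 0 0")

```text
time: 2.7
tcp_pos: [0.4089, -0.14, 0.2422]
tool_rot: [0.0, 0.707, 0.707, 0.0]
wrist_force: [0.3, 0.4, 0.5]
grip_width: 0.0855
finger_force: 0.0
```

```bash
python3 - <<'E'
from h import *
s=ctrl.read_state(); print(s['tcp_pos'])
c=ctrl.capture('wrist'); cv2.imwrite('pics/w1.png',c['pixels']); R=cv2.Rodrigues(c['rvec'])[0]; print(c['fx'],-R.T@c['tvec'],R.round(3))
t=ctrl.capture('top'); im=t['pixels']; cv2.imwrite('pics/t1.png',im)
E
```

```text
[ 0.40892084 -0.13998923  0.24222826]
283.5907066577465 [ 0.40738903 -0.0647197   0.37314567] [[ 1.    -0.     0.002]
 [-0.001 -0.956  0.295]
 [ 0.001 -0.295 -0.956]]
```

View pics/w1.png

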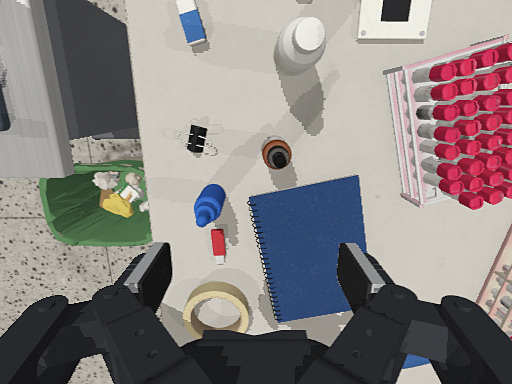

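The wrist view shows the amber bottle at (277,153) with its teat at (279,159), the white bottle at (300,45) with its cap at (309,32), and the blue look-alike at (209,205). I'll measure from here.

```bash
python3 - <<'E'
from h import *
c=ctrl.capture('wrist'); im=c['pixels']; hsv=cv2.cvtColor(im,cv2.COLOR_BGR2HSV); g=cv2.cvtColor(im,cv2.COLOR_BGR2GRAY)
am=((hsv[...,1]>70)&(g<170)).astype(np.uint8)*255
k=blob(am|((g<75).astype(np.uint8)*255),(255,130,300,178)); print(k.min(0),k.max(0))
print('shoulder .06',circ(c,k,.06), '.05',circ(c,k,.05))
tk=blob((g<60).astype(np.uint8)*255,(262,145,295,172)); print('teat',tk.min(0),tk.max(0),circ(c,tk,.075),circ(c,tk,.1))
kt=blob(((g>220)).astype(np.uint8)*255,(275,10,330,80)); print('white',kt.min(0),kt.max(0))
A=cv2.resize(im[5:185,250:340],None,fx=3.3,fy=3.3,interpolation=3)
cv2.imwrite('pics/crop2.png',A)
for P in [(.4306,-.1126),(.4547,-.0068)]:
  for z in(.0,.06,.1): print(P,z,proj(c,[[*P,z]]).round(1))
E
```

```text
[262. 142.] [289. 171.]
shoulder .06 [ 432.5 -117.    30.2   32.5    0.8] .05 [ 433.3 -118.7   31.2   33.6    0.8]
teat [266. 148.] [286. 171.] [ 431.6 -117.5   24.8   20.9   87.9] [ 429.6 -112.9   22.7   19.2   87.9]
white [285.  21.] [321.  53.]
(0.4306, -0.1126) 0.0 [[270.8 145.5]]
(0.4306, -0.1126) 0.06 [[274.  152.7]]
(0.4306, -0.1126) 0.1 [[276.8 159.3]]
(0.4547, -0.0068) 0.0 [[293.   57.1]]
(0.4547, -0.0068) 0.06 [[300.9  47.2]]
(0.4547, -0.0068) 0.1 [[308.3  38.1]]
```

View pics/crop2.png

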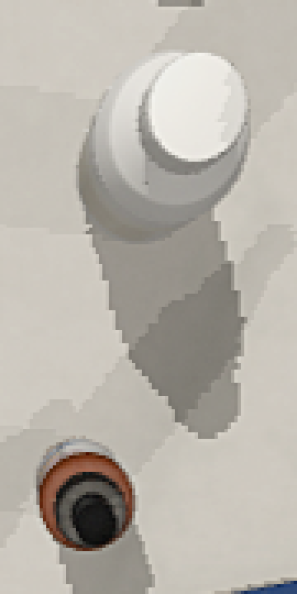

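```bash
python3 - <<'E'
from h import *
c=ctrl.capture('wrist')
for n,uv,z in(('teat',(278.8,161.7),.1),('collar',(276.7,158.6),.075),('amber',(276,157.1),.062),('cap',(310.3,37.1),.11),('caprim',(309,39),.1)):
    u=np.array(uv)-.5; print(n,ray(c,u,z).round(4), proj(c,[[*ray(c,u,z)[0],z],[*(ray(c,u,z)[0]+[.0235,0]),z]]).round(1).tolist())
E
```

```text
teat [[ 0.431  -0.1165]] [[278.3, 161.2], [302.4, 161.3]]
collar [[ 0.4309 -0.118 ]] [[276.2, 158.1], [298.4, 158.2]]
amber [[ 0.4311 -0.1186]] [[275.5, 156.6], [296.8, 156.7]]
cap [[ 0.4532 -0.0098]] [[309.8, 36.6], [338.1, 36.8]]
caprim [[ 0.4539 -0.0092]] [[308.5, 38.5], [335.7, 38.6]]
```

Emit:
play_rows(plan="0.56 0.55 0 0 0 0 0;0 0 1 0 0 0 0;0 0 1 0 0 0 0;0 0 1 0 0 0 0;0 0 1 0 0 0 0")

```text
time: 3.52
tcp_pos: [0.4295, -0.1206, 0.081]
tool_rot: [0.0, 0.708, 0.706, -0.0]
wrist_force: [0.2, -0.0, 0.0]
grip_width: 0.0854
finger_force: 0.0
```

Emit:
play_rows(plan="0 0 0.93 0 0 0 0;0 0 0 0 0 0 1;0 0 0 0 0 0 1;0 0 0 0 0 0 1;0 0 0 0 0 0 1")

```text
time: 4.15
tcp_pos: [0.4316, -0.1199, 0.0472]
tool_rot: [0.002, 0.707, 0.707, 0.0]
wrist_force: [-0.5, -0.6, 3.3]
grip_width: 0.0312
finger_force: 29.4
```

Emit:
play_rows(plan="0 0 0 0 0 0 1;0 0 0 0 0 0 1")

```text
time: 4.4
tcp_pos: [0.4317, -0.1199, 0.0471]
tool_rot: [0.002, 0.707, 0.707, 0.0]
wrist_force: [-0.0, -0.8, 7.1]
grip_width: 0.0316
finger_force: 29.5
```

Emit:
play_rows(plan="0 0 -0.9 0 0 0 1;0 0 -0.9 0 0 0 1;0 0 -0.9 0 0 0 1;0 0 -0.9 0 0 0 1;0 0 0 0 0 0 1")

```text
time: 5.03
tcp_pos: [0.4323, -0.1197, 0.1926]
tool_rot: [0.003, 0.707, 0.707, 0.001]
wrist_force: [0.4, -1.0, -1.3]
grip_width: 0.0315
finger_force: 30.0
```

Emit:
play_rows(plan="0.9 0.6 0 0 0 0 1;0.9 0.6 0 0 0 0 1;0.9 0.6 0 0 0 0 1;0.9 0.6 0 0 0 0 1;0.9 0.6 0 0 0 0 1")

```text
time: 5.65
tcp_pos: [0.5502, 0.0623, 0.1871]
tool_rot: [-0.001, 0.707, 0.707, -0.001]
wrist_force: [-0.4, -1.1, 0.2]
grip_width: 0.0319
finger_force: 30.0
```

Emit:
play_rows(plan="0 0 0 0 0 0 1")

```text
time: 5.78
tcp_pos: [0.5503, 0.0633, 0.1865]
tool_rot: [-0.001, 0.706, 0.708, -0.001]
wrist_force: [-0.3, 0.4, -0.7]
grip_width: 0.0312
finger_force: 30.1
```

```bash
python3 - <<'E'
from h import *
s=ctrl.read_state(); print(s['tcp_pos'])
c=ctrl.capture('wrist'); cv2.imwrite('pics/w2.png',c['pixels']); np.savez('w2.npz',**c)
E
```

```text
[0.55034699 0.06333781 0.18653805]
```

View pics/w2.png

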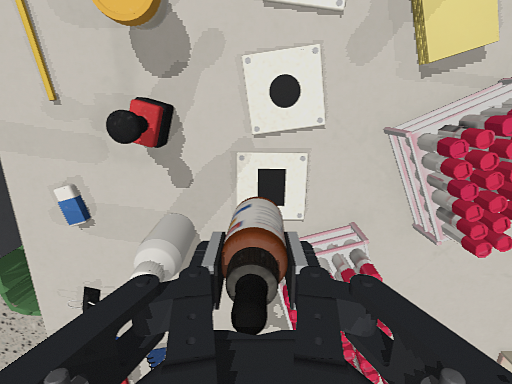

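The bottle is held upright. The dropper disc is at (285,91), the stamp rectangle at (271,187) and the stamp at (150,122).

```bash
python3 - <<'E'
from h import *
c=np.load('w2.npz'); im=c['pixels']; g=cv2.cvtColor(im,cv2.COLOR_BGR2GRAY); hsv=cv2.cvtColor(im,cv2.COLOR_BGR2HSV)
d=(g<90).astype(np.uint8)*255
print('disc',circ(c,blob(d,(262,68,308,115)),.006))
k=blob(d,(250,160,292,200)); print('rect',k.min(0),k.max(0),circ(c,k,.006))
w=(g>190).astype(np.uint8)*255
print('plate d',circ(c,blob(w,(235,35,335,145)),.006),'plate s',circ(c,blob(w,(230,145,315,226)),.006))
red=((hsv[...,1]>140)&((hsv[...,0]<10)|(hsv[...,0]>170))).astype(np.uint8)*255
print('stamp red',circ(c,blob(red,(100,80,185,165)),.044))
k=blob(red|d,(137,90,185,160)); print('base',circ(c,k,.044))
E
```

```text
disc [579.7 153.   30.1  32.2   1.2]
rect [250. 169.] [285. 199.] [563.6  52.6  35.6  39.2  89.9]
plate d [579.4 153.   79.6  78.5   8. ] plate s [568.2  45.8  86.4  80.6  89.2]
stamp red [444.7 121.7  40.   30.3  73.9]
base [455.  121.8  44.4  33.3  83. ]
```

Emit:
play_rows(plan="0.73 0.24 0 0 0 0 1;0.73 0.24 0 0 0 0 1;0.73 0.25 0 0 0 0 1;0 0 1 0 0 0 1;0 0 1 0 0 0 1")

```text
time: 6.45
tcp_pos: [0.5794, 0.1477, 0.1081]
tool_rot: [0.0, 0.707, 0.707, 0.0]
wrist_force: [0.3, -0.8, -0.8]
grip_width: 0.0313
finger_force: 30.1
```

Emit:
play_rows(plan="0 0 0.8 0 0 0 1;0 0 0 0 0 0 1")

```text
time: 6.7
tcp_pos: [0.5756, 0.1468, 0.0726]
tool_rot: [-0.003, 0.708, 0.706, -0.004]
wrist_force: [-0.8, 0.5, -0.7]
grip_width: 0.0317
finger_force: 30.0
```

Emit:
play_rows(plan="0.1 0.1 0.25 0 0 0 1;0 0 0 0 0 0 1;0 0 0 0 0 0 1")

```text
time: 7.08
tcp_pos: [0.5846, 0.1526, 0.0686]
tool_rot: [0.001, 0.707, 0.707, 0.001]
wrist_force: [0.1, 0.8, -0.9]
grip_width: 0.0314
finger_force: 30.1
```

Emit:
play_rows(plan="0 0 0 0 0 0 1")

```text
time: 7.2
tcp_pos: [0.5844, 0.1526, 0.0682]
tool_rot: [0.001, 0.707, 0.707, 0.001]
wrist_force: [-0.6, 0.6, -0.7]
grip_width: 0.0313
finger_force: 30.1
```

Emit:
play_rows(plan="0 0 0 0 0 0 1")

```text
time: 7.32
tcp_pos: [0.584, 0.1526, 0.0677]
tool_rot: [0.0, 0.707, 0.707, 0.0]
wrist_force: [0.0, -0.2, -0.9]
grip_width: 0.0314
finger_force: 30.1
```

Emit:
play_rows(plan="0 0 0 0 0 0 1;0 0 0 0 0 0 1")

```text
time: 7.58
tcp_pos: [0.5836, 0.1525, 0.0671]
tool_rot: [-0.0, 0.707, 0.707, -0.0]
wrist_force: [-0.6, -0.1, -0.8]
grip_width: 0.0319
finger_force: 30.1
```

Emit:
play_rows(plan="-0.03 -0.1 0.15 0 0 0 1;0 0 0 0 0 0 1;0 0 0 0 0 0 1;0 0 0 0 0 0 1")

```text
time: 8.07
tcp_pos: [0.5797, 0.1513, 0.0612]
tool_rot: [0.0, 0.707, 0.707, 0.0]
wrist_force: [-0.1, 0.7, -0.1]
grip_width: 0.0315
finger_force: 30.1
```

Good. Now I go the last 7 mm down.

Emit:
play_rows(plan="0 0 0.1 0 0 0 1;0 0 0.08 0 0 0 1;0 0 0 0 0 0 1;0 0 0 0 0 0 1;0 0 0 0 0 0 1")

```text
time: 8.7
tcp_pos: [0.5796, 0.1513, 0.0539]
tool_rot: [-0.0, 0.707, 0.707, -0.0]
wrist_force: [0.5, -0.2, -0.8]
grip_width: 0.0313
finger_force: 30.1
```

Emit:
play_rows(plan="0 0 0.03 0 0 0 1;0 0 0 0 0 0 1;0 0 0 0 0 0 1")

```text
time: 9.07
tcp_pos: [0.5798, 0.1513, 0.0532]
tool_rot: [0.0, 0.707, 0.707, 0.0]
wrist_force: [-0.6, -0.2, 2.1]
grip_width: 0.0314
finger_force: 30.1
```

Emit:
play_rows(plan="0 0 0.03 0 0 0 1;0 0 0 0 0 0 1;0 0 0 0 0 0 1")

```text
time: 9.45
tcp_pos: [0.58, 0.1513, 0.0531]
tool_rot: [0.0, 0.707, 0.707, 0.0]
wrist_force: [-1.8, -0.6, 7.4]
grip_width: 0.0315
finger_force: 30.0
```

Emit:
play_rows(plan="0 0 -0.03 0 0 0 1;0 0 0 0 0 0 0.4;0 0 0 0 0 0 0;0 0 0 0 0 0 0;0 0 -0.5 0 0 0 0")

```text
time: 10.07
tcp_pos: [0.5777, 0.151, 0.0703]
tool_rot: [-0.002, 0.707, 0.707, -0.002]
wrist_force: [0.8, -0.1, 1.4]
grip_width: 0.0854
finger_force: 0.0
```

Emit:
play_rows(plan="0 0 -1 0 0 0 0;0 0 -1 0 0 0 0;0 0 -1 0 0 0 0;-1 0 0 0 0 0 0;-1 0 0 0 0 0 0")

```text
time: 10.7
tcp_pos: [0.5802, 0.0709, 0.1937]
tool_rot: [0.001, 0.707, 0.707, 0.001]
wrist_force: [0.4, -0.3, -0.4]
grip_width: 0.0854
finger_force: 0.0
```

```bash
python3 - <<'E'
from h import *
s=ctrl.read_state(); print(s['tcp_pos'])
c=ctrl.capture('wrist'); cv2.imwrite('pics/w3.png',c['pixels']); np.savez('w3.npz',**c)
E
```

```text
[0.58015527 0.07085473 0.19367725]
```

View pics/w3.png

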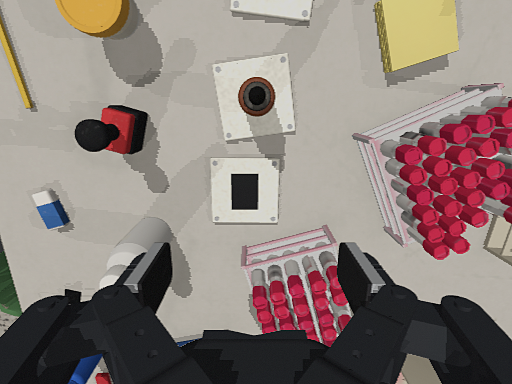

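The dropper bottle stands on its disc, with the teat at (257,96) inside the plate. The stamp rectangle is fully visible at (244,191). Next I measure these and move to look at the stamp from overhead.

Emit:
play_rows(plan="-0.1 -0.9 0 0 0 0 0;-0.1 -0.9 0 0 0 0 0;-0.1 -0.9 0 0 0 0 0;-0.1 -0.9 0 0 0 0 0;0 0 0 0 0 0 0")

```text
time: 11.38
tcp_pos: [0.4336, 0.0554, 0.1924]
tool_rot: [-0.0, 0.707, 0.707, -0.0]
wrist_force: [0.2, 0.7, 0.2]
grip_width: 0.0851
finger_force: 0.0
```

```bash
python3 - <<'E'
from h import *
c=np.load('w3.npz'); im=c['pixels']; g=cv2.cvtColor(im,cv2.COLOR_BGR2GRAY); hsv=cv2.cvtColor(im,cv2.COLOR_BGR2HSV)
d=(g<90).astype(np.uint8)*255
k=blob(d,(222,165,268,220)); print('rect',circ(c,k,.006))
am=((hsv[...,1]>70)|(g<90)).astype(np.uint8)*255
k=blob(am,(228,70,285,125)); print('dropper',circ(c,k,.066)); tk=blob((g<60).astype(np.uint8)*255,(235,75,280,120)); print('collar',circ(c,tk,.08))
w=(g>190).astype(np.uint8)*255
print('plate d',circ(c,blob(w,(205,45,305,145)),.006),'plate s',circ(c,blob(w,(205,150,285,228)),.006))
s=ctrl.read_state(); print(s['tcp_pos'])
c=ctrl.capture('wrist'); np.savez('w4.npz',**c); cv2.imwrite('pics/w4.png',cv2.resize(c['pixels'][0:300,100:400],None,fx=2,fy=2,interpolation=3))
E
```

```text
rect [5.677e+02 4.870e+01 3.030e+01 4.300e+01 2.000e-01]
dropper [5.808e+02 1.533e+02 3.120e+01 3.110e+01 1.000e-01]
collar [582.7 150.4  29.4  23.4  39.8]
plate d [579.8 153.2  78.5  78.1   8.1] plate s [568.   49.5  78.4  78.5  90. ]
[0.43356762 0.05541487 0.19244702]
```

View pics/w4.png

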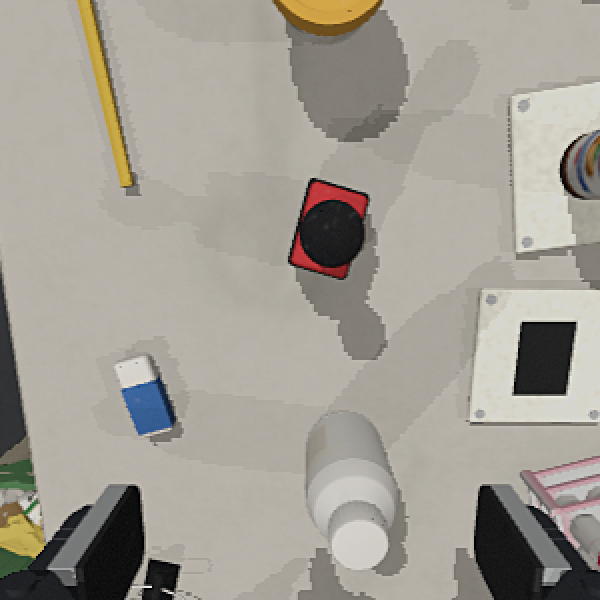

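Seen from above, the stamp's base outline is centred at crop (329,228) with the long side tilted about 15°. The cup is at the top edge and the white bottle at (345,490).

```bash
python3 - <<'E'
from h import *
c=np.load('w4.npz'); im=c['pixels']; g=cv2.cvtColor(im,cv2.COLOR_BGR2GRAY); hsv=cv2.cvtColor(im,cv2.COLOR_BGR2HSV)
m=((g<75)|(hsv[...,1]>140)).astype(np.uint8)*255
k=blob(m,(235,80,295,145)); print('base',circ(c,k,.044),circ(c,k,.04)); P=ray(c,k,.044)
print(cv2.boxPoints(cv2.minAreaRect((P*1000).astype(np.float32))).round(1).tolist())
kn=blob((g<60).astype(np.uint8)*255,(245,95,285,137)); print('knob',circ(c,kn,.085))
E
```

```text
base [442.8 121.5  41.1  32.8  74.2] [443.  121.4  41.7  33.3  74.2]
[[421.3999938964844, 106.19999694824219], [453.0, 97.30000305175781], [464.20001220703125, 136.8000030517578], [432.6000061035156, 145.6999969482422]]
knob [439.9 122.5  33.2  29.1  85.4]
```

Emit:
play_rows(plan="0.83 0.11 0 0 0 0 0;0.83 0.12 0 0 0 0 0;0 0 0.5 0 0 0.8 0;0 0 0.8 0 0 0.8 0;0 0 0.8 0 0 0.7 0")

```text
time: 12.05
tcp_pos: [0.4465, 0.1223, 0.1081]
tool_rot: [0.0, 0.799, 0.602, 0.001]
wrist_force: [-0.2, 0.2, -0.2]
grip_width: 0.0855
finger_force: 0.0
```

Emit:
play_rows(plan="0 0 0 0 0 0 0;0 0 0 0 0 0 0;0 0 0 0 0 0 0")

```text
time: 12.42
tcp_pos: [0.4465, 0.1219, 0.1107]
tool_rot: [0.001, 0.798, 0.603, 0.002]
wrist_force: [-0.3, 0.4, -0.5]
grip_width: 0.0856
finger_force: 0.0
```

Emit:
play_rows(plan="-0.03 -0.11 0.6 0 0 0 0;0 0 0.6 0 0 0 0;0 0 0.5 0 0 0 0;0 0 0 0 0 0 0;0 0 0 0 0 0 0")

```text
time: 13.05
tcp_pos: [0.4415, 0.122, 0.0423]
tool_rot: [0.001, 0.798, 0.603, 0.001]
wrist_force: [-0.4, 0.4, -0.4]
grip_width: 0.0855
finger_force: 0.0
```

Emit:
play_rows(plan="0 0 0.18 0 0 0 0;0 0 0 0 0 0 0.5;0 0 0 0 0 0 1;0 0 0 0 0 0 1;0 0 0 0 0 0 1")

```text
time: 13.68
tcp_pos: [0.4406, 0.1219, 0.0338]
tool_rot: [0.0, 0.798, 0.603, 0.0]
wrist_force: [1.2, 0.4, 1.7]
grip_width: 0.0318
finger_force: 30.3
```

Emit:
play_rows(plan="0 0 0 0 0 0 1;0 0 0 0 0 0 1")

```text
time: 13.92
tcp_pos: [0.4406, 0.1219, 0.0339]
tool_rot: [0.0, 0.798, 0.603, 0.0]
wrist_force: [-0.1, 0.7, 2.7]
grip_width: 0.0318
finger_force: 30.3
```

Emit:
play_rows(plan="0 0 -0.8 0 0 0 1;0 0 -0.8 0 0 0 1;0 0 -0.8 0 0 -0.8 1;0 0 0 0 0 -0.8 1;0 0 0 0 0 -0.7 1")

```text
time: 14.55
tcp_pos: [0.4402, 0.1218, 0.1297]
tool_rot: [0.0, 0.706, 0.708, 0.0]
wrist_force: [0.5, 0.4, -0.5]
grip_width: 0.0315
finger_force: 30.2
```

Emit:
play_rows(plan="-0.45 0.8 0 0 0 0 1;-0.45 0.8 0 0 0 0 1;-0.45 0.8 0 0 0 0 1;-0.45 0.75 0 0 0 0 1;0 0 0 0 0 0 1")

```text
time: 15.18
tcp_pos: [0.5672, 0.0484, 0.1282]
tool_rot: [-0.0, 0.708, 0.706, -0.001]
wrist_force: [0.2, 1.0, -0.8]
grip_width: 0.0315
finger_force: 30.2
```

Emit:
play_rows(plan="0 0 0.8 0 0 0 1;0 0 0.8 0 0 0 1;0 0 0 0 0 0 1;0 0 0 0 0 0 1;0 0 0 0 0 0 1")

```text
time: 15.8
tcp_pos: [0.5674, 0.0499, 0.0677]
tool_rot: [0.001, 0.707, 0.707, 0.001]
wrist_force: [0.3, -0.7, -0.1]
grip_width: 0.0315
finger_force: 30.2
```

Target is (0.568, 0.0492, 0.0400), so lower a further 27 mm gently.

Emit:
play_rows(plan="-0.02 0 0.4 0 0 0 1;0 0 0.15 0 0 0 1;0 0 0 0 0 0 1;0 0 0 0 0 0 1;0 0 0 0 0 0 1")

```text
time: 16.42
tcp_pos: [0.5665, 0.0489, 0.0439]
tool_rot: [0.0, 0.707, 0.707, 0.0]
wrist_force: [0.4, -0.1, -0.3]
grip_width: 0.0317
finger_force: 30.2
```

Emit:
play_rows(plan="0 0.04 0.09 0 0 0 1;0 0 0 0 0 0 1;0 0 0 0 0 0 1;0 0 0 0 0 0 1")

```text
time: 16.92
tcp_pos: [0.5678, 0.0489, 0.0399]
tool_rot: [-0.0, 0.707, 0.707, -0.0]
wrist_force: [-1.0, 0.2, -1.3]
grip_width: 0.0313
finger_force: 30.3
```

Emit:
play_rows(plan="0 0 0.02 0 0 0 1;0 0 0 0 0 0 1;0 0 0 0 0 0 1")

```text
time: 17.3
tcp_pos: [0.5678, 0.0489, 0.0399]
tool_rot: [0.0, 0.707, 0.707, 0.0]
wrist_force: [-1.3, -0.6, 5.8]
grip_width: 0.0313
finger_force: 30.9
```

Emit:
play_rows(plan="0 0 0 0 0 0 0.4;0 0 0 0 0 0 0;0 0 0 0 0 0 0;0 0 -0.5 0 0 0 0;0 0 -1 0 0 0 0")

```text
time: 17.92
tcp_pos: [0.5657, 0.049, 0.0969]
tool_rot: [-0.002, 0.707, 0.707, -0.002]
wrist_force: [1.3, 0.3, -0.2]
grip_width: 0.0852
finger_force: 0.0
```

Emit:
play_rows(plan="0 0 -1 0 0 0 0;0 0 -1 0 0 0 0;0 0 -0.5 0 0 0 0;-0.7 -0.7 0 0 0 0 0;-0.7 -0.7 0 0 0 0 0")

```text
time: 18.55
tcp_pos: [0.5116, -0.0075, 0.1994]
tool_rot: [0.0, 0.707, 0.707, 0.0]
wrist_force: [0.5, -1.6, 1.0]
grip_width: 0.0853
finger_force: 0.0
```

Emit:
play_rows(plan="-0.7 -0.7 0 0 0 0 0;-0.7 -0.7 0 0 0 0 0;0 0 0 0 0 0 0")

```text
time: 18.92
tcp_pos: [0.4545, -0.0643, 0.1991]
tool_rot: [0.0, 0.708, 0.706, -0.0]
wrist_force: [0.1, 0.6, -0.6]
grip_width: 0.0853
finger_force: 0.0
```

```bash
python3 - <<'E'
from h import *
s=ctrl.read_state(); print(s['tcp_pos'])
c=ctrl.capture('wrist'); np.savez('w5.npz',**c); cv2.imwrite('pics/w5.png',c['pixels'])
E
```

```text
[ 0.45449266 -0.06428056  0.19913496]
```

View pics/w5.png

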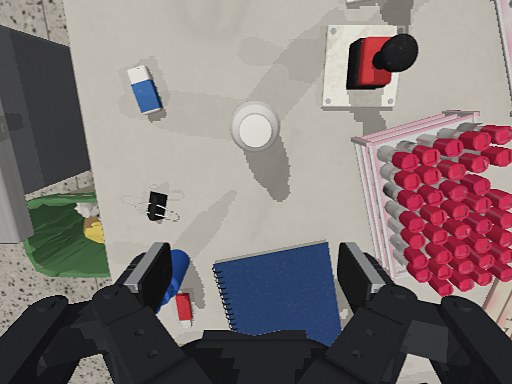

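The stamp stands aligned on its plate at (368,62). The white bottle is almost directly below the camera, cap at (255,130).

```bash
python3 - <<'E'
from h import *
c=np.load('w5.npz'); im=c['pixels']; g=cv2.cvtColor(im,cv2.COLOR_BGR2GRAY)
k=blob((g>225).astype(np.uint8)*255,(225,95,285,160)); print(k.min(0),k.max(0),'cap',circ(c,k,.11))
u=np.array([[255,130],[255,127.]]); print(ray(c,u[0],.11),ray(c,u[1],.075))
cn=cv2.HoughCircles(g[90:165,215:295],cv2.HOUGH_GRADIENT,1,3,param1=80,param2=12,minRadius=12,maxRadius=30); print((cn[0][:6]+[215,90,0]).round(1).tolist())
for x,y,r in cn[0][:6]: print([ray(c,(x+215,y+90),z).round(4).tolist() for z in(.11,.075)], r/c['fx']*(.324-.11), r/c['fx']*(.33-.075))
E
```

```text
[252. 146.] [252. 146.] cap [451.7 -19.3   0.    0.    0. ]
[[ 0.45406718 -0.00717152]] [[ 0.45420549 -0.00747937]]
[[253.5, 125.5, 21.3], [257.5, 131.5, 18.2], [258.5, 126.5, 21.6], [254.5, 131.5, 19.4], [250.5, 129.5, 20.5], [254.5, 128.5, 16.9]]
[[[0.4529, -0.0038]], [[0.4529, -0.0062]]] 0.016073163646480326 0.01915260154136674
[[[0.456, -0.0083]], [[0.4564, -0.0114]]] 0.013733877986239906 0.016365134983603626
[[[0.4567, -0.0046]], [[0.4573, -0.0071]]] 0.01629954710474028 0.019422357531349396
[[[0.4537, -0.0083]], [[0.4538, -0.0114]]] 0.01463940750137439 0.01744415379836668
[[[0.4506, -0.0068]], [[0.4502, -0.0096]]] 0.015469477303057337 0.01843325566485804
[[[0.4537, -0.0061]], [[0.4538, -0.0088]]] 0.012752885879050326 0.015196195790457162
```

Emit:
play_rows(plan="0.7 0 0 0 0 0 0;0.71 0 0 0 0 0 0;0 0 0.8 0 0 0 0;0 0 0.8 0 0 0 0;0 0 0.8 0 0 0 0")

```text
time: 19.6
tcp_pos: [0.4567, -0.0055, 0.1022]
tool_rot: [0.0, 0.707, 0.708, 0.001]
wrist_force: [-1.2, -0.0, -0.6]
grip_width: 0.0858
finger_force: 0.0
```

Emit:
play_rows(plan="0 0 0.8 0 0 0 0;0 0 0 0 0 0 0;0 0 0 0 0 0 0;0 0 0 0 0 0 0")

```text
time: 20.1
tcp_pos: [0.4575, -0.0067, 0.0731]
tool_rot: [0.001, 0.707, 0.707, 0.001]
wrist_force: [0.5, -0.6, 1.4]
grip_width: 0.0857
finger_force: 0.0
```

Emit:
play_rows(plan="-0.03 -0.07 0.4 0 0 0 0;0 0 0 0 0 0 0;0 0 0 0 0 0 0;0 0 0 0 0 0 0.5;0 0 0 0 0 0 1")

```text
time: 20.72
tcp_pos: [0.4532, -0.0079, 0.0554]
tool_rot: [0.0, 0.707, 0.707, 0.0]
wrist_force: [-0.4, 0.2, 0.8]
grip_width: 0.0516
finger_force: 0.0
```

Emit:
play_rows(plan="0 0 0 0 0 0 1;0 0 0 0 0 0 1;0 0 0 0 0 0 1")

```text
time: 21.1
tcp_pos: [0.4534, -0.0079, 0.0556]
tool_rot: [0.0, 0.707, 0.707, 0.0]
wrist_force: [0.5, 0.4, 3.0]
grip_width: 0.0452
finger_force: 30.8
```

Emit:
play_rows(plan="0 0 -0.95 0 0 0 1;0 0 -0.95 0 0 0 1;0 0 -0.95 0 0 0 1;0 0 -0.95 0 0 0 1;0.94 0.66 0 0 0 0 1")

```text
time: 21.72
tcp_pos: [0.4812, 0.0283, 0.2111]
tool_rot: [0.003, 0.709, 0.705, 0.002]
wrist_force: [1.8, -0.4, -1.8]
grip_width: 0.0452
finger_force: 31.2
```

Emit:
play_rows(plan="0.94 0.66 0 0 0 0 1;0.94 0.66 0 0 0 0 1;0.94 0.66 0 0 0 0 1;0.94 0.66 0 0 0 0 1;0 0 0 0 0 0 1")

```text
time: 22.35
tcp_pos: [0.5854, 0.1824, 0.2041]
tool_rot: [-0.001, 0.706, 0.708, -0.001]
wrist_force: [-0.9, -0.9, -1.1]
grip_width: 0.0449
finger_force: 31.3
```

```bash
python3 - <<'E'
from h import *
s=ctrl.read_state(); print(s['tcp_pos'])
c=ctrl.capture('wrist'); np.savez('w6.npz',**c); cv2.imwrite('pics/w6.png',c['pixels'])
for P in((.599,.272),(.5742,.3739),(.4378,.348)): print(proj(c,[[*P,.006 if P[0]>.5 else .05]]))
E
```

```text
[0.58535773 0.18239268 0.20414324]
[[268.5618449   91.34853149]]
[[245.32832793 -18.09950163]]
[[86.64832351 -4.50958032]]
```

View pics/w6.png

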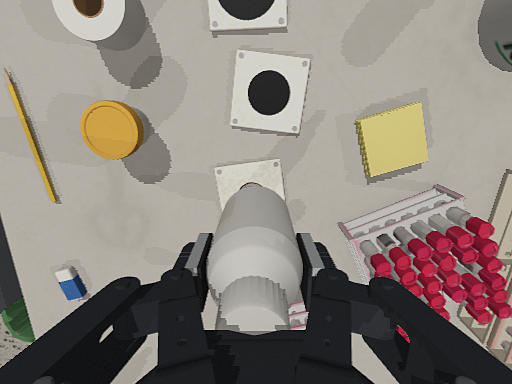

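The bottle is held upright. Its footprint disc is at (269,93), the cup is undisturbed at (111,130), and the roll is at top left.

```bash
python3 - <<'E'
from h import *
c=np.load('w6.npz'); g=cv2.cvtColor(c['pixels'],cv2.COLOR_BGR2GRAY)
print('disc',circ(c,blob((g<90).astype(np.uint8)*255,(240,62,300,125)),.006),'plate',circ(c,blob((g>190).astype(np.uint8)*255,(222,40,320,142)),.006))
E
```

```text
disc [5.990e+02 2.708e+02 4.500e+01 4.550e+01 2.000e-01] plate [598.9 270.7  78.   78.1  83.4]
```

Emit:
play_rows(plan="0.74 0.11 0 0 0 0 1;0.74 0.11 0 0 0 0 1;0.73 0.12 0 0 0 0 1;0 0 0.8 0 0 0 1;0 0 0.8 0 0 0 1")

```text
time: 23.02
tcp_pos: [0.5986, 0.2677, 0.1432]
tool_rot: [0.0, 0.707, 0.707, 0.0]
wrist_force: [0.6, 0.6, -1.8]
grip_width: 0.045
finger_force: 31.3
```

Emit:
play_rows(plan="0 0 0.8 0 0 0 1;0 0 0.7 0 0 0 1;0 0 0 0 0 0 1;0 0 0 0 0 0 1;0 0 0 0 0 0 1")

```text
time: 23.65
tcp_pos: [0.6001, 0.2686, 0.0856]
tool_rot: [0.001, 0.707, 0.707, 0.002]
wrist_force: [1.0, 0.2, -1.1]
grip_width: 0.045
finger_force: 31.3
```

Emit:
play_rows(plan="0.06 -0.02 0.3 0 0 0 1;0 0 0.15 0 0 0 1;0 0 0 0 0 0 1;0 0 0 0 0 0 1;0 0 0 0 0 0 1")

```text
time: 24.28
tcp_pos: [0.5982, 0.271, 0.0654]
tool_rot: [0.0, 0.707, 0.707, 0.0]
wrist_force: [0.7, 0.6, -0.8]
grip_width: 0.0448
finger_force: 31.3
```

Emit:
play_rows(plan="0 0.02 0.08 0 0 0 1;0 0 0 0 0 0 1;0 0 0 0 0 0 1;0 0 0.02 0 0 0 1;0 0 0 0 0 0 1")

```text
time: 24.9
tcp_pos: [0.5988, 0.271, 0.0617]
tool_rot: [0.0, 0.707, 0.707, 0.0]
wrist_force: [-1.3, -0.4, 2.2]
grip_width: 0.045
finger_force: 31.5
```

Emit:
play_rows(plan="0 0 0 0 0 0 0.4;0 0 0 0 0 0 0;0 0 0 0 0 0 0;0 0 -0.5 0 0 0 0;0 0 -1 0 0 0 0")

```text
time: 25.52
tcp_pos: [0.5973, 0.2704, 0.1203]
tool_rot: [-0.001, 0.707, 0.707, -0.002]
wrist_force: [1.6, -0.0, 0.6]
grip_width: 0.0856
finger_force: 0.0
```

Emit:
play_rows(plan="0 0 -1 0 0 0 0;0 0 -1 0 0 0 0;-0.2 -1 0 0 0 0 0;-0.2 -1 0 0 0 0 0;-0.2 -1 0 0 0 0 0")

```text
time: 26.15
tcp_pos: [0.4782, 0.2469, 0.2032]
tool_rot: [0.001, 0.707, 0.707, 0.001]
wrist_force: [-0.1, -0.0, 0.9]
grip_width: 0.0858
finger_force: 0.0
```

Emit:
play_rows(plan="0 -1 0 0 0 0 0;0 0 0 0 0 0 0")

```text
time: 26.4
tcp_pos: [0.4366, 0.2471, 0.2028]
tool_rot: [0.0, 0.707, 0.707, 0.001]
wrist_force: [0.2, 0.5, -0.0]
grip_width: 0.0854
finger_force: 0.0
```

```bash
python3 - <<'E'
from h import *
s=ctrl.read_state(); print(s['tcp_pos'])
c=ctrl.capture('wrist'); np.savez('w7.npz',**c); cv2.imwrite('pics/w7.png',c['pixels'])
g=cv2.cvtColor(c['pixels'],cv2.COLOR_BGR2GRAY); u=proj(c,[[.438,.348,.05],[.5742,.3735,.006]]); print(u)
x,y=u[0]
for th in(180,195,210): print('roll',circ(c,blob((g>th).astype(np.uint8)*255,(max(x-60,0),max(y-60,0),x+60,y+60)),.05))
x,y=u[1]; print('disc',circ(c,blob((g<90).astype(np.uint8)*255,(x-45,max(y-45,0),x+45,y+45)),.006))
E
```

```text
[0.43657026 0.24707635 0.20284108]
[[256.9509688   76.27562201]
 [385.90508895  54.51719778]]
roll [4.372e+02 3.454e+02 6.360e+01 6.250e+01 1.000e-01]
roll [4.376e+02 3.454e+02 6.270e+01 6.250e+01 1.000e-01]
roll [438.8 344.4  29.7  26.6  62.7]
disc [574.8 373.2  61.8  62.8   6.2]
```

View pics/w7.png

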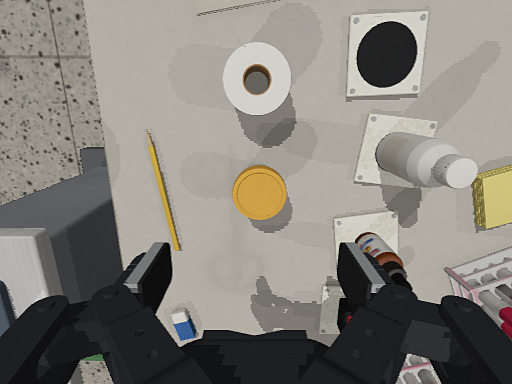

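The roll is at (257,78) and its disc at (387,54). The white bottle stands on its plate and the cup is in place.

Emit:
play_rows(plan="0.82 0.01 0 0 0 0 0;0.82 0.01 0 0 0 0 0;0.83 0 0 0 0 0 0;0 0 0.8 0 0 0 0;0 0 0.8 0 0 0 0")

```text
time: 27.08
tcp_pos: [0.4417, 0.3472, 0.1378]
tool_rot: [0.001, 0.707, 0.707, 0.002]
wrist_force: [1.3, -0.1, -0.7]
grip_width: 0.0856
finger_force: 0.0
```

Emit:
play_rows(plan="0 0 0.8 0 0 0 0;0 0 0.6 0 0 0 0;0 0 0 0 0 0 0;0 0 0 0 0 0 0;0 0 0 0 0 0 0")

```text
time: 27.7
tcp_pos: [0.4411, 0.3466, 0.0832]
tool_rot: [0.0, 0.707, 0.707, 0.002]
wrist_force: [0.7, -0.4, 0.8]
grip_width: 0.0859
finger_force: 0.0
```

Emit:
play_rows(plan="-0.01 -0.08 0.5 0 0 0 0;0 0 0.5 0 0 0 0;0 0 0 0 0 0 0;0 0 0 0 0 0 0;0 0 0 0 0 0 0")

```text
time: 28.32
tcp_pos: [0.4375, 0.3461, 0.0428]
tool_rot: [0.0, 0.707, 0.707, 0.001]
wrist_force: [-0.5, -0.9, -0.8]
grip_width: 0.0855
finger_force: 0.0
```

Emit:
play_rows(plan="0 0 0.5 0 0 0 0;0 0 0 0 0 0 0;0 0 0 0 0 0 0;0 0 0 0 0 0 0.5;0 0 0 0 0 0 1")

```text
time: 28.95
tcp_pos: [0.4373, 0.346, 0.0224]
tool_rot: [0.0, 0.707, 0.707, 0.001]
wrist_force: [-0.3, -0.5, 3.5]
grip_width: 0.0632
finger_force: 33.5
```

Emit:
play_rows(plan="0 0 0 0 0 0 1;0 0 0 0 0 0 1;0 0 0 0 0 0 1", grip_force=35)

```text
time: 29.32
tcp_pos: [0.4373, 0.346, 0.0225]
tool_rot: [0.0, 0.707, 0.707, 0.001]
wrist_force: [-0.9, -0.5, 5.8]
grip_width: 0.0631
finger_force: 37.7
```

Emit:
play_rows(plan="0 0 -0.7 0 0 0 1;0 0 -0.7 0 0 0 1;0 0 -0.7 0 0 0 1;0.17 0.86 0 0 0 0 1;0.17 0.86 0 0 0 0 1")

```text
time: 29.95
tcp_pos: [0.5055, 0.3591, 0.1049]
tool_rot: [-0.0, 0.707, 0.707, -0.0]
wrist_force: [-0.2, 0.3, -1.5]
grip_width: 0.0627
finger_force: 39.0
```

Emit:
play_rows(plan="0.17 0.86 0 0 0 0 1;0.17 0.86 0 0 0 0 1;0 0 0.6 0 0 0 1;0 0 0 0 0 0 1;0 0 0 0 0 0 1")

```text
time: 30.58
tcp_pos: [0.5732, 0.3723, 0.0806]
tool_rot: [-0.0, 0.707, 0.707, -0.001]
wrist_force: [0.1, -0.5, -1.1]
grip_width: 0.0629
finger_force: 39.1
```

Emit:
play_rows(plan="0.02 0.03 0.6 0 0 0 1;0 0 0.5 0 0 0 1;0 0 0 0 0 0 1;0 0 0 0 0 0 1;0 0 0 0 0 0 1")

```text
time: 31.2
tcp_pos: [0.576, 0.3737, 0.0386]
tool_rot: [0.0, 0.707, 0.707, 0.001]
wrist_force: [0.5, -0.7, -1.0]
grip_width: 0.0628
finger_force: 39.1
```

Emit:
play_rows(plan="-0.01 -0.03 0.2 0 0 0 1;0 0 0 0 0 0 1;0 0 0 0 0 0 1;0 0 0.03 0 0 0 1;0 0 0 0 0 0 1")

```text
time: 31.82
tcp_pos: [0.574, 0.3729, 0.0286]
tool_rot: [0.0, 0.707, 0.707, 0.0]
wrist_force: [-2.2, -0.9, 0.5]
grip_width: 0.0625
finger_force: 39.3
```

Emit:
play_rows(plan="0 0.01 0.02 0 0 0 1;0 0 0 0 0 0 1;0 0 0 0 0 0 0.3;0 0 0 0 0 0 0;0 0 0 0 0 0 0")

```text
time: 32.45
tcp_pos: [0.5745, 0.373, 0.0268]
tool_rot: [0.0, 0.707, 0.707, 0.0]
wrist_force: [-0.2, -0.8, -0.2]
grip_width: 0.0858
finger_force: 0.0
```

Emit:
play_rows(plan="0 0 -0.6 0 0 0 0;0 0 -1 0 0 0 0;0 0 -1 0 0 0 0;0 0 -1 0 0 0 0;0 0 -1 0 0 0 0")

```text
time: 33.08
tcp_pos: [0.5745, 0.3729, 0.212]
tool_rot: [0.0, 0.707, 0.707, 0.0]
wrist_force: [1.2, 0.1, 0.3]
grip_width: 0.0858
finger_force: 0.0
```

Emit:
play_rows(plan="-1 -0.4 0 0 0 0 0;-1 -0.4 0 0 0 0 0;-1 -0.4 0 0 0 0 0;-1 -0.4 0 0 0 0 0;0 0 0 0 0 0 0")

```text
time: 33.7
tcp_pos: [0.5093, 0.2107, 0.2108]
tool_rot: [-0.0, 0.708, 0.706, -0.001]
wrist_force: [-0.2, 1.4, 0.6]
grip_width: 0.0855
finger_force: 0.0
```

```bash
python3 - <<'E'
from h import *
s=ctrl.read_state(); print(s['tcp_pos'])
c=ctrl.capture('wrist'); np.savez('w8.npz',**c); cv2.imwrite('pics/w8.png',c['pixels'])
g=cv2.cvtColor(c['pixels'],cv2.COLOR_BGR2GRAY)
print(proj(c,[[.5748,.3732,.056],[.599,.271,.116],[.5795,.153,.108],[.568,.0492,.05],[.5748,.3732,.006]]).round(1).tolist())
E
```

```text
[0.50925701 0.21071222 0.21076696]
[[330.2, -0.1], [371.3, 124.7], [331.7, 255.0], [303.5, 306.4], [317.9, 16.9]]
```

View pics/w8.png

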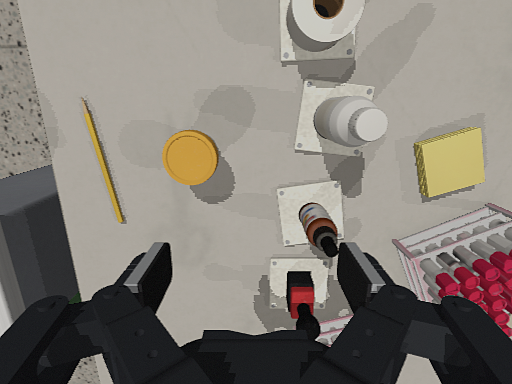

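Everything stands. The cap at (371,124) matches its predicted place. The roll is cut off by the image edge, so I check the roll and then the stamp from overhead.

Emit:
play_rows(plan="0.75 0.5 0 0 0 0 0;0.75 0.5 0 0 0 0 0;0.75 0.5 0 0 0 0 0;0 0 0 0 0 0 0;0 0 0 0 0 0 0")

```text
time: 34.38
tcp_pos: [0.5703, 0.3035, 0.2106]
tool_rot: [-0.0, 0.707, 0.707, -0.0]
wrist_force: [-1.1, -0.5, 1.8]
grip_width: 0.0851
finger_force: 0.0
```

```bash
python3 - <<'E'
from h import *
print(ctrl.read_state()['tcp_pos'])
c=ctrl.capture('wrist'); np.savez('w9.npz',**c)
print(proj(c,[[.5748,.3732,.056],[.5748,.3732,.006]]).round(1).tolist())
E
```

```text
[0.57029077 0.30349659 0.21060719]
[[260.2, 111.0], [259.3, 110.1]]
```

Emit:
play_rows(plan="-1 0 0 0 0 0 0;-1 0 0 0 0 0 0;-1 0 0 0 0 0 0;-1 0 0 0 0 0 0;-1 0 0 0 0 0 0")

```text
time: 35.05
tcp_pos: [0.5697, 0.1011, 0.2121]
tool_rot: [0.001, 0.708, 0.707, 0.001]
wrist_force: [-0.1, -0.1, -1.1]
grip_width: 0.0854
finger_force: 0.0
```

Emit:
play_rows(plan="-1 0 0 0 0 0 0;-1 0 0 0 0 0 0;-1 0 0 0 0 0 0;-0.4 0 0 0 0 0 0;0 0 0 0 0 0 0")

```text
time: 35.67
tcp_pos: [0.5698, -0.0339, 0.2116]
tool_rot: [0.0, 0.708, 0.706, 0.0]
wrist_force: [-0.2, 0.5, -0.1]
grip_width: 0.0854
finger_force: 0.0
```

```bash
python3 - <<'E'
from h import *
print(ctrl.read_state()['tcp_pos'])
c=ctrl.capture('wrist'); np.savez('w10.npz',**c)
u=proj(c,[[.568,.0492,.05],[.568,.0492,.006]]); print(u.round(1).tolist())
im=c['pixels']; g=cv2.cvtColor(im,cv2.COLOR_BGR2GRAY); hsv=cv2.cvtColor(im,cv2.COLOR_BGR2HSV)
x,y=u[0]; k=blob(((g<75)|(hsv[...,1]>140)).astype(np.uint8)*255,(x-40,max(y-45,0),x+40,y+45)); print('stamp',circ(c,k,.05))
d=np.load('w9.npz'); v=proj(d,[[.5748,.3732,.056]])[0]
def crop(im,p): 
    x,y=int(max(p[0]-70,0)),int(max(p[1]-70,0)); print(x,y); return cv2.resize(im[y:y+140,x:x+140],(398,398),interpolation=3)
cv2.imwrite('pics/c9.png',np.hstack([crop(d['pixels'],v),crop(im,u[0])]))
E
```

```text
[ 0.5698368  -0.03388971  0.21159903]
[[253.1, 96.7], [253.2, 97.9]]
stamp [566.4  49.   39.9  30.3  89.9]
190 41
183 26
```

View pics/c9.png

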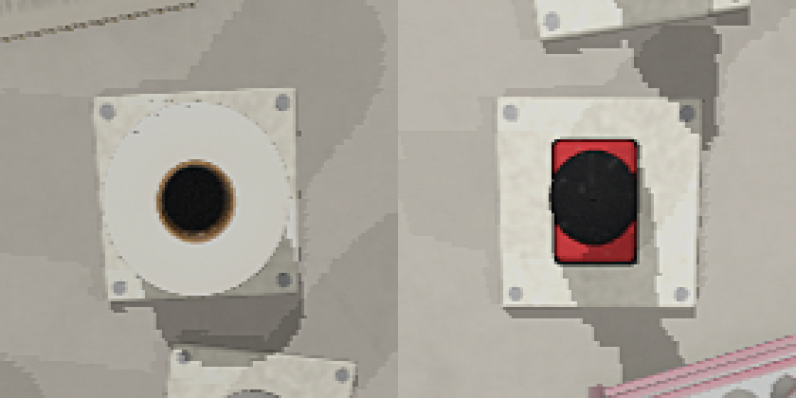

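The roll top, centred at crop (196,198), is within about 1 mm of its plate centre. The stamp's base is centred and parallel to the plate edges, with 1.6 mm measured offset. The job is done, so I hand it in.

```bash
python3 -c "
from workcell import ctrl
print(ctrl.sign_off())"
```

```text
the job is handed in; nothing more can be done
None
```

I placed the white bottle, dropper bottle, label roll and stamp upright on their matching plates, each within about 2 mm of centre by my measurements, with the stamp lined up, the cup left where it stood, the gripper empty and clear, and the job handed in at about 36 s.

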